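# Index the mitre guide one hole towards the waiting moulding

### The job

A straight length of wooden picture-frame moulding lies on one side of the mitre guide and a hammer on the other. Without squeezing the pull ring, hook a fingertip under it to raise the spring pin out of its hole, swing the guide's arm one hole towards the side where the moulding lies (not the other way, and not on past that hole), and let the pin drop fully home there. Leave every loose thing on the table where it is.

Things in the scene. Friction and masses are not known exactly. Their poses are not given: they have to be found in the camera images.
- mitre_guide: Fixed mitre guide, 360 mm wide. Origin on the table under the arm's vertical pivot. Its x points from the arm's free end to the pivot, roughly towards the robot (yaw about 180 degrees); z up. A 30 mm high metal quadrant (190 mm radius) spreads from the pivot to -x; in its top five 12 mm index holes, 165 mm from the pivot, 22.5 degrees (64 mm) apart. A 76 mm high fence stands 36 mm on the +x side.
- pivot (a point): The point on the arm's pivot axis 50 mm above the table.
- swing_arm (a joint): Angle of the grey arm (34 mm wide bar, top 44 mm above the table, ending 195 mm from the pivot): 0 = straight along the guide's -x, away from the robot (middle hole, the start); positive = free end towards the guide's +y (clockwise from above). Holes at -0.785, -0.393, 0, 0.393, 0.785 rad. Slight friction; it stays where it is left. Black blocks on it, 84 mm high, 30 to 80 mm from the pivot.
- index_pin (a joint): Lift of the spring pin (10 mm, round tip, on the arm 165 mm from the pivot) in m: 0 = home, 11 mm deep in a hole; above 0.0115 clear of the plate; top stop 0.024. A spring pulls it down, about 5 N when home, 8 N when lifted 15 mm. Let go between holes it rests on the plate (0.011) and snaps in when the arm moves over a hole; let go within about 3 mm (0.018 rad) of a hole it finds it.
- pull_ring: Steel ring rigid on the pin's top, a rounded rectangle of 7 mm rod, its top leaning 25 degrees towards the pivot. Origin: centre of the opening (89 mm above the table with the pin home, 154 mm from the pivot axis). Opening 64 mm wide (its y), 43 mm high; one looks through it along its x, towards the pivot and 25 degrees down. Turns with the arm, rises with the pin. Boss under it: top at 60 mm.
- ring_top (a point): Centre line of the ring's top bar at its middle, 25 mm from the opening's centre: 111 mm above the table when home, 144 mm from the pivot axis. The bar is 7 mm thick, its straight part 47 mm long.
- moulding_mid (a point): Centre of the loose wooden frame moulding, 240 x 30 x 22 mm, a stepped bar lying roughly along the guide's x, about 245 mm to one side of the pivot line. The sign of its y in the guide's frame tells which way to swing. Leave it.
- hammer_mid (a point): Loose hammer lying roughly along the guide's x on the side opposite the moulding. Leave it.
- tape_roll_mid (a point): Loose roll of tape lying flat, 84 mm across, 24 mm high, in front of the arm's end. Leave it.
- mug_mid (a point): Loose white mug, 80 mm across, 90 mm high. Leave it.
- paper_cup_mid (a point): Loose paper cup, 76 mm across, 95 mm high. Leave it.
- glue_bottle_mid (a point): Loose white glue bottle, 60 mm across, 120 mm high. Leave it.
- nail_jar_mid (a point): Loose jar with a steel cap, 60 mm across, 60 mm high. Leave it.

How it is judged (in metres and radians):
On the way, in this order (a step that is already met when the one before it is completed fails the run):
1. the fingers hold the pin up out of its starting hole (value of joint index_pin above 0.0105 m and contact force between the fingers and pull_ring above 1 N and value of joint swing_arm between -0.1 and 0.1 rad), for 0.1 s.
2. the pin has dropped home in the next hole on the moulding's side (value of joint index_pin below 0.0025 m and ((y of moulding_mid in the frame of mitre_guide above 0 m and value of joint swing_arm between 0.368 and 0.418 rad) or (y of moulding_mid in the frame of mitre_guide below 0 m and value of joint swing_arm between -0.418 and -0.368 rad))), for 0.2 s.
At the end, for the whole second after the job is handed in: The arm stands in the first hole from the middle on the moulding's side (0.393 rad, within 0.025 rad), the pin is home (lift under 2.5 mm), the arm is at rest and every loose thing is within 20 mm of where it started (all of step 2 and velocity of joint swing_arm between -0.02 and 0.02 rad/s and distance of each of moulding_mid, hammer_mid, tape_roll_mid, mug_mid, paper_cup_mid, glue_bottle_mid, nail_jar_mid from where it was at the start of the episode below 0.02 m); the robot touches nothing.
It fails at once if the arm is swung the wrong way (over 0.15 rad) or on past the next hole (beyond 0.56 rad) (value of joint swing_arm above 0.56 rad or value of joint swing_arm below -0.56 rad or (y of moulding_mid in the frame of mitre_guide above 0 m and value of joint swing_arm below -0.15 rad) or (y of moulding_mid in the frame of mitre_guide below 0 m and value of joint swing_arm above 0.15 rad)).
It fails at once if the ring is squeezed or forced (over 32 N) (contact force between the fingers and pull_ring above 32 N).
It fails at once if a loose thing is lifted, carried or knocked more than 20 mm away (not (distance of each of moulding_mid, hammer_mid, tape_roll_mid, mug_mid, paper_cup_mid, glue_bottle_mid, nail_jar_mid from where it was at the start of the episode below 0.02 m)).
It also fails if it takes over 48 s, if anything falls off the work surface, if the arm or the gripper's body presses on something with over 40 N, if the wrist force passes 120 N, or if a joint passes its speed limit or range.

### The arm

A 6-joint arm with a two-finger parallel gripper is mounted at the origin on the work surface. World frame = base frame: x ahead of the robot, y to its left, z up, the work surface at z = 0. Lengths are in mm, angles in rad, forces in N, time in s.
With the tool pointing down it reaches from about 350 to 975 mm from the base axis. Payload 7.1 kg.
Tool frame: the origin (TCP) lies at the very end of the fingers, on their centre line; the grasp point (between the pads) lies 19 mm behind it (ctrl.grip_depth is the distance from the TCP to the grasp point, in mm); x points along the fingers, z is the direction in which the jaws open and shut, and the axes are right-handed (so a half turn about x gives the same grasp; the last joint's range is limited). The gripper opens to 88 mm and grips with 3 to 60 N. Pads are 20 mm wide; open, the fingers measure 115 mm over their backs; the gripper's body (75 mm by 178 mm) begins 61 mm behind the grasp point.
Start: joints at [1.082, 0.423, 1.63, -0, 1.089, -0.019], TCP at [282.91, 557.285, 222.675] pointing down, gripper open.
Joint ranges: [-3, 3], [-0.9, 2.11], [0.09, 2.58], [-1.31, 4.45], [0.11, 2.69], [-2.54, 2.54]. Speed limits (rad/s): [2.39, 2.39, 3.01, 3.14, 3.14, 3.14].

### API

Orientations are given as a rotation vector (axis times angle).
In Python, from workcell import ctrl gives the robot as it stands. The module is installed in compiled form; this text tells all that it offers.
- The arm moves only by the tool send_rows, never from a script. Its argument "rows" is a list of rows, each a list of 4 numbers: the shift along the tool's x, y, z in mm, then the turn about the tool's x in rad. In form: [[x, y, z, turn], ...]. A call has 1 to 10 rows; each row shifts and turns the pose as measured when the row begins, along the tool's axes as they then stand; what a row does not reach is not made up. A row lasts 1/12 s, in which the tool goes at most 41.7 mm and 7.16 degrees, less where a joint would pass 70% of its speed; a pose out of reach is approached as far as the arm can. A call with a gripper value outside its range is refused whole. "fingers" is the opening, from 0 (shut) to 1 (fully open), set as the call begins (left out, the last holds). The fingers move at their own pace and stop on an object; the grip force is fixed at half the most. Time passes only in rows, so rows that do not move let the fingers close. It gives the time, the measured TCP pose, the force and the opening at its end, in the units of the state.
- ctrl.get_obs(): the state, without advancing time (a new reading comes with each control period).
- ctrl.get_image(name): name is "scene" or "top" or "wrist"; returns a dict with "img" (480x640x3 uint8, red, green, blue), "depth" (480x640 float32, mm along the optical axis (not along the pixel's ray), 0 where there is no reading), "mtx" (3x3 intrinsics, pixels), "dist_coeffs" ([k1, k2, p1, p2, k3] as OpenCV has them; the pictures are not rectified), "world_from_camera" (4x4, takes a point from camera to world coordinates). Camera axes: x right, y down, z forward; pixel columns grow to the right and rows downward; lengths in mm; the calibration is good to about 2 mm. A picture is of the moment at which its call begins.
- ctrl.close_job(): hands the job in, once; it reports no verdict.
The state is a dict: "t": time; "qpos": joint angles; "qvel": joint speeds; "joint_torque": joint torques, N m; "ee_pos": TCP position; "orientation": TCP orientation; "ft_force": force on the tool from outside, world axes, zero at the start; "moment": the same for the moment, N m; "width": finger opening in mm.
Only numpy, scipy, OpenCV 4.12 (cv2) and the standard library are available. Lean on these libraries where they do the work, as an engineer would, in place of code of your own. Each camera call takes 0.05 s, during which the arm holds its last target.

## Working session

There is one attempt and no reset: what is moved stays moved. The work goes in short steps, Python scripts to look and compute and a tool call to move; the robot and the scene stay as the last step left them, time stands still between calls to the robot, and variables do not carry over. Pictures are saved under pics/ and viewed, and the job is handed in when it is done.

Besides the shell and the picture viewer there is one more tool, called by a JSON object that holds its "api" and its "payload". send_rows: Moves the arm, as the interface text tells. Its arguments: {"type":"object","properties":{"rows":{"type":"array"},"fingers":{"type":"number"}},"required":["rows"]}

```bash
mkdir -p pics; cat > h.py <<'E'
import numpy as np,cv2
from workcell import ctrl
from scipy.spatial.transform import Rotation as R
def save(name,fn):
    d=ctrl.get_image(name); cv2.imwrite('pics/'+fn,d['img'][:,:,::-1]); np.savez('pics/'+fn[:-4]+'.npz',**{k:d[k] for k in d}); return d
def pts(d,uv):
    uv=np.atleast_2d(np.array(uv,float))
    n=cv2.undistortPoints(uv.reshape(-1,1,2),np.array(d['mtx']),np.array(d['dist_coeffs'])).reshape(-1,2)
    return np.c_[n,np.ones(len(n))]
def plane(d,uv,z):
    r=pts(d,uv);T=np.array(d['world_from_camera']);v=r@T[:3,:3].T;o=T[:3,3]
    return o+v*((z-o[2])/v[:,2])[:,None]
def deep(d,uv):
    r=pts(d,uv);T=np.array(d['world_from_camera']);uv=np.atleast_2d(uv).astype(int)
    z=d['depth'][uv[:,1],uv[:,0]];return (r*z[:,None])@T[:3,:3].T+T[:3,3]
def load(fn): return dict(np.load('pics/'+fn+'.npz'))
E
python3 - <<'E'
from h import *
for n in ('scene','top','wrist'):
    d=save(n,n+'1.png'); print(n,d['world_from_camera'].round(2).tolist())
o=ctrl.get_obs();print(o['t'],o['ee_pos'],o['orientation'],o['width'],o['ft_force'])
print(R.from_rotvec(o['orientation']).as_matrix().round(3), ctrl.grip_depth)
E
```

```text
scene [[-0.41, 0.65, -0.64, 1533.23], [0.91, 0.3, -0.27, 435.23], [0.02, -0.7, -0.71, 1173.24], [0.0, 0.0, 0.0, 1.0]]
top [[-0.0, -0.99, 0.15, 396.63], [-1.0, 0.0, 0.0, 28.88], [-0.0, -0.15, -0.99, 1250.73], [0.0, 0.0, 0.0, 1.0]]
wrist [[0.45, 0.85, 0.26, 212.02], [0.89, -0.43, -0.13, 592.82], [-0.0, 0.29, -0.96, 383.71], [0.0, 0.0, 0.0, 1.0]]
0.15 [282.73627026 556.9425324  222.10952169] [-0.85715825  1.39651135  0.8562227 ] 87.79206284150114 [-0.05740167  0.32432618 -0.18929564]
[[-0.    -0.892  0.453]
 [-0.001  0.453  0.892]
 [-1.     0.    -0.001]] 18.700000000000003
```

View pics/scene1.png

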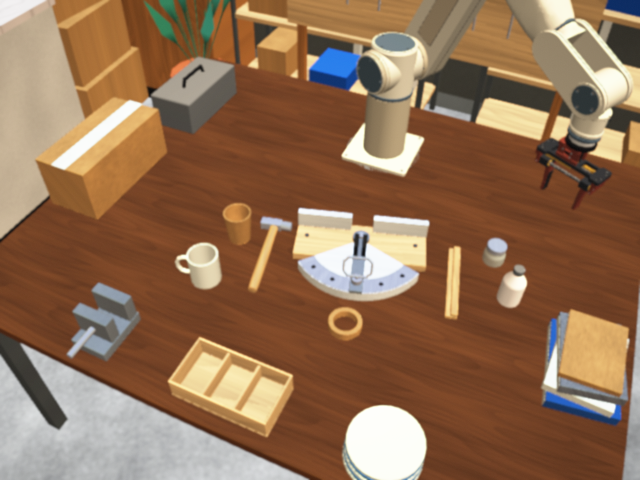

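View pics/top1.png

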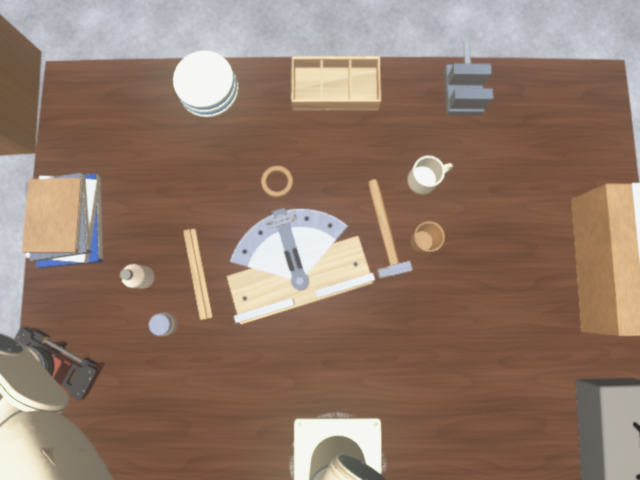

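View pics/wrist1.png

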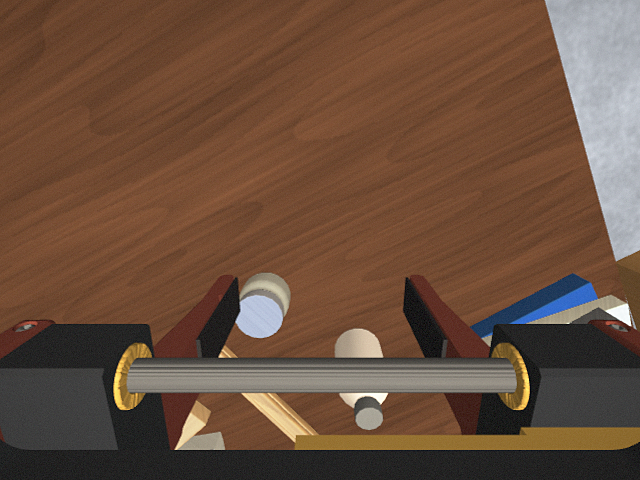

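```bash
python3 - <<'E'
from h import *
d=load('top1')
c=d['img'][150:340,170:440,::-1]
cv2.imwrite('pics/topz.png',cv2.resize(c,None,fx=2.9,fy=2.9,interpolation=cv2.INTER_CUBIC))
d=load('scene1')
c=d['img'][195:345,240:480,::-1]
cv2.imwrite('pics/scz.png',cv2.resize(c,None,fx=3.3,fy=3.3,interpolation=cv2.INTER_CUBIC))
d=load('wrist1')
# finger depth
for v in range(280,440,20):
    print(v,[int(d['depth'][v,u]) for u in range(150,260,8)])
E
```

```text
280 [417, 415, 416, 415, 415, 416, 416, 414, 416, 167, 167, 415, 416, 389]
300 [424, 423, 424, 425, 423, 424, 423, 146, 146, 150, 159, 174, 357, 358]
320 [432, 432, 431, 434, 129, 129, 131, 131, 137, 147, 160, 365, 364, 365]
340 [88, 439, 117, 118, 117, 117, 121, 127, 136, 147, 440, 441, 439, 442]
360 [79, 80, 80, 80, 79, 79, 80, 80, 80, 80, 79, 78, 79, 79]
380 [76, 77, 76, 77, 76, 76, 77, 75, 77, 76, 76, 76, 76, 77]
400 [88, 92, 97, 101, 108, 115, 467, 468, 470, 467, 469, 468, 469, 442]
420 [88, 92, 98, 102, 108, 447, 447, 454, 477, 478, 477, 479, 478, 479]
```

View pics/topz.png

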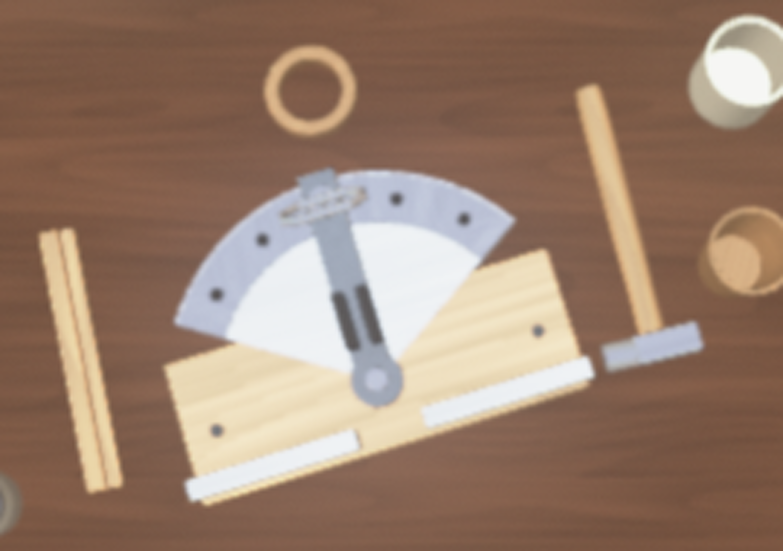

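View pics/scz.png

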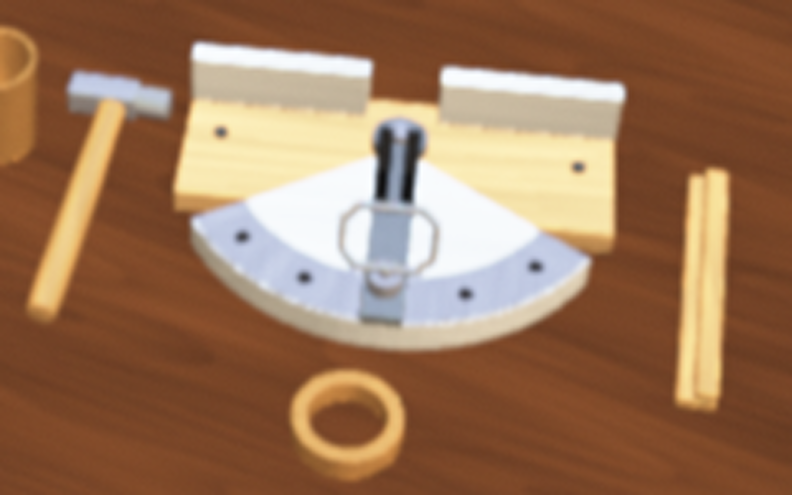

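```bash
cat >> h.py <<'E'
def topuv(p): return np.array(p,float)/2.9+[170,150]-0.5*(1-1/2.9)
def hole(a): return np.array([-165*np.cos(a),165*np.sin(a)])
E
python3 - <<'E'
from h import *
d=load('top1')
g=cv2.cvtColor(d['img'],cv2.COLOR_RGB2GRAY)
zp=[(217,295),(262,240),(396,199),(464,219)]
uv=[]
for p in zp:
    u,v=topuv(p).round().astype(int)
    w=g[v-4:v+5,u-4:u+5].astype(float); w=np.clip(np.median(w)-15-w,0,None)
    yy,xx=np.mgrid[v-4:v+5,u-4:u+5]; uv.append([(w*xx).sum()/w.sum(),(w*yy).sum()/w.sum()])
print(np.round(uv,1))
P=plane(d,uv,30)[:,:2]
print(P.round(1))
an=[-.7854,-.3927,.3927,.7854]
A=np.array([hole(a) for a in an])
ca,cp=A.mean(0),P.mean(0)
H=(A-ca).T@(P-cp);U,S,Vt=np.linalg.svd(H);Rm=Vt.T@np.diag([1,np.linalg.det(Vt.T@U.T)])@U.T
t=cp-Rm@ca
print('res',(P-(A@Rm.T+t)).round(1),'yaw',np.arctan2(Rm[1,0],Rm[0,0]),'pivot',t)
print('pivot direct',plane(d,[topuv((376,380))],50), 'depth',deep(d,[topuv((376,380))]))
for a in (0,-.3927):
  for r in (144,154,165): 
    print(a,r,Rm@(np.array([-np.cos(a),np.sin(a)])*r)+t)
for n,p,z in (('mould',(80,360),22),('tape',(310,90),24),('ring mid',(323,205),100)):
    q=plane(d,[topuv(p)],z)[0]; print(n,q, Rm.T@(q[:2]-t))
np.savez('guide.npz',R=Rm,t=t)
E
```

```text
[[244.3 251.1]
 [260.1 232.2]
 [306.2 218.1]
 [329.6 225.1]]
[[534.2 241.5]
 [583.9 201. ]
 [621.   80. ]
 [602.2  18.7]]
res [[ 0.1 -0.1]
 [-0.1  0.1]
 [ 0.1 -0.1]
 [-0.1  0.2]] yaw -2.8451128236652274 pivot [456.66978171  95.99845222]
pivot direct [[456.01498397  96.30891819  50.        ]] depth [[455.83495993  96.10450885  53.63994155]]
0 144 [594.38718401 138.06883496]
0 154 [603.9508925  140.99038932]
0 165 [614.47097184 144.20409911]
-0.3927 144 [567.8043484  187.56868802]
-0.3927 154 [575.52202665 193.92773218]
-0.3927 165 [584.01147271 200.92268074]
mould [475.8348669  365.08774472  22.        ] [ -96.9448283  -251.74997139]
tape [724.41374218 160.06321209  24.        ] [-274.77938671   16.95318462]
ring mid [602.81629627 139.52500193 100.        ] [-152.48678435    1.06997532]
```

```bash
python3 - <<'E'
from h import *
d=load('wrist1')
c=d['img'][260:470,100:540,::-1]
cv2.imwrite('pics/wz.png',cv2.resize(c,None,fx=1.8,fy=1.8,interpolation=cv2.INTER_CUBIC))
o=ctrl.get_obs();M=R.from_rotvec(o['orientation']).as_matrix();p=o['ee_pos']
u,v=np.meshgrid(np.arange(150,500,1),np.arange(260,470,1));uv=np.c_[u.ravel(),v.ravel()]
Q=(deep(d,uv)-p)@M
dep=d['depth'][uv[:,1],uv[:,0]]
k=(dep<200)&(dep>0)
Q=Q[k];uv=uv[k]
for x0 in range(-80,5,5):
    s=Q[(Q[:,0]>=x0)&(Q[:,0]<x0+5)&(Q[:,2]<0)]
    s2=Q[(Q[:,0]>=x0)&(Q[:,0]<x0+5)&(Q[:,2]>0)]
    for s in (s,s2):
      if len(s): print(x0,len(s),'y',s[:,1].min().round(),s[:,1].max().round(),'z',s[:,2].min().round(),s[:,2].max().round(),end=' | ')
    print()
T=d['world_from_camera'];print('cam in tool',(T[:3,3]-p)@M, 'view dir',T[:3,2]@M)
E
```

```text
-80 408 y -13.0 7.0 z -46.0 -45.0 | -80 370 y -12.0 7.0 z 44.0 46.0 | 
-75 231 y -12.0 13.0 z -51.0 -45.0 | -75 230 y -12.0 3.0 z 44.0 46.0 | 
-70 367 y -12.0 13.0 z -56.0 -45.0 | -70 358 y -12.0 12.0 z 45.0 56.0 | 
-65 417 y -12.0 12.0 z -58.0 -45.0 | -65 424 y -12.0 13.0 z 44.0 57.0 | 
-60 462 y -11.0 12.0 z -58.0 -44.0 | -60 452 y -11.0 12.0 z 43.0 57.0 | 
-55 380 y -2.0 12.0 z -56.0 -44.0 | -55 386 y -2.0 12.0 z 43.0 56.0 | 
-50 375 y -5.0 12.0 z -56.0 -44.0 | -50 381 y -5.0 12.0 z 43.0 55.0 | 
-45 358 y -8.0 12.0 z -56.0 -44.0 | -45 352 y -9.0 12.0 z 43.0 55.0 | 
-40 325 y -10.0 12.0 z -55.0 -44.0 | -40 322 y -10.0 12.0 z 43.0 55.0 | 
-35 279 y -10.0 12.0 z -54.0 -44.0 | -35 286 y -10.0 12.0 z 43.0 53.0 | 
-30 251 y -9.0 12.0 z -53.0 -44.0 | -30 259 y -10.0 12.0 z 43.0 53.0 | 
-25 241 y -9.0 12.0 z -53.0 -44.0 | -25 232 y -10.0 12.0 z 43.0 52.0 | 
-20 208 y -10.0 12.0 z -53.0 -44.0 | -20 209 y -10.0 12.0 z 43.0 52.0 | 
-15 202 y -10.0 12.0 z -53.0 -44.0 | -15 192 y -10.0 12.0 z 43.0 53.0 | 
-10 179 y -10.0 12.0 z -53.0 -44.0 | -10 185 y -10.0 12.0 z 43.0 52.0 | 
-5 155 y -10.0 12.0 z -53.0 -44.0 | -5 153 y -10.0 12.0 z 43.0 52.0 | 
0 9 y -7.0 11.0 z -51.0 -44.0 | 0 18 y -10.0 11.0 z 43.0 51.0 | 
cam in tool [-161.59799579   79.29542575   -0.20022861] view dir [ 0.9577485  -0.28759984 -0.00203347]
```

View pics/wz.png

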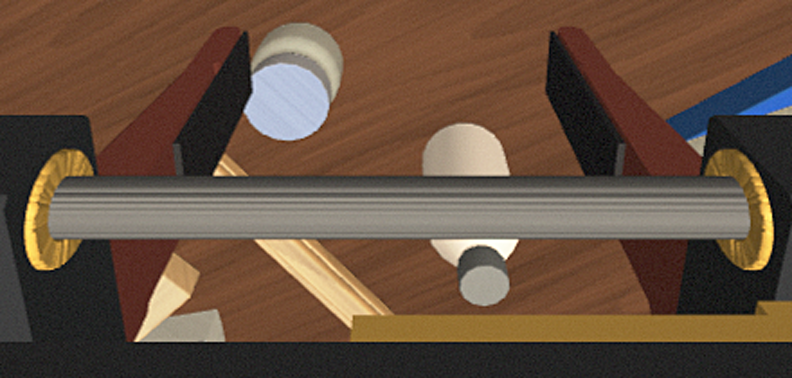

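```bash
cat >> h.py <<'E'
G=None
try:
    g_=np.load('guide.npz');G=g_['t'];RG=g_['R']
except Exception: pass
def loc(o=None,th=0.):
    "report TCP in arm-local (r outward, tangential CCW, z) for swing th (neg=CCW)"
    o=o or ctrl.get_obs();a=0.2965-th
    er=np.array([np.cos(a),np.sin(a)]);et=np.array([-er[1],er[0]])
    M=R.from_rotvec(o['orientation']).as_matrix();p=o['ee_pos']
    print('t',round(o['t'],2),'r %.1f tan %.1f z %.1f'%((p[:2]-G)@er,(p[:2]-G)@et,p[2]),'zang',np.arctan2(M[1,2],M[0,2]).round(4),'tilt',M[:,0].round(3),'w',round(o['width'],1),'F',np.round([o['ft_force'][:2]@er,o['ft_force'][:2]@et,o['ft_force'][2]],1))
    return o,M,er,et
E
```

{"api": "send_rows", "payload": {"rows": [[0,0,0,0.115],[0,0,0,0.115],[0,0,0,0.115],[0,0,0,0.115],[0,0,0,0.115],[0,0,0,0.115],[0,0,0,0.115]], "fingers": 0.4}}

```text
t: 0.73
ee_pos: [281.9, 555.4, 219.6]
orientation: [-0.21, 1.565, 0.202]
ft_force: [-0.7, -0.1, -0.1]
width: 44.5
```

```bash
python3 - <<'E'
from h import *
o,M,er,et=loc()
tgt=np.array([583.4,145.1,222]);print(o['qpos'],M.T@(tgt-o['ee_pos']))
E
```

```text
t 0.73 r -33.0 tan 490.4 z 219.6 zang 0.2619 tilt [-0.003 -0.005 -1.   ] w 44.5 F [-0.7  0.1 -0.1]
[1.08201030e+00 4.26139376e-01 1.63303114e+00 1.99803905e-05
 1.08865596e+00 8.20058728e-01] [  -1.08022725 -474.3558733   184.99511173]
```

{"api": "send_rows", "payload": {"rows": [[-1,-34,13.2,-0.003],[-1,-34,13.2,-0.003],[-1,-34,13.2,-0.003],[-1,-34,13.2,-0.003],[-1,-34,13.2,-0.003],[-1,-34,13.2,-0.003],[-1,-34,13.2,-0.003],[-1,-34,13.2,-0.003],[-1,-34,13.2,-0.003],[-1,-34,13.2,-0.003]]}}

```text
t: 1.57
ee_pos: [502.8, 255.6, 227.9]
orientation: [-0.236, 1.565, 0.228]
ft_force: [1.0, 0.4, 0.0]
width: 34.8
```

```bash
python3 - <<'E'
from h import *
o,M,er,et=loc()
tgt=np.array([583.4,145.1,200]);print(o['qpos'],o['ft_force'],M.T@(tgt-o['ee_pos']))
E
```

```text
t 1.57 r 90.7 tan 139.2 z 227.9 zang 0.2956 tilt [-0.006 -0.006 -1.   ] w 34.8 F [1.1 0.1 0. ]
[ 0.45075052  0.33170582  1.75670131 -0.00314439  1.06125578  0.15663376] [0.96715937 0.43857167 0.02996953] [  28.06408975 -129.09575365   45.1390277 ]
```

{"api": "send_rows", "payload": {"rows": [[0,-33,11,0],[0,-33,11,0],[0,-33,11,0],[0,-28,10,0],[0,0,0,0]]}}

```text
t: 1.98
ee_pos: [587.0, 135.1, 227.8]
orientation: [-0.234, 1.565, 0.224]
ft_force: [-1.0, -0.1, -0.4]
width: 35.0
```

```bash
python3 - <<'E'
from h import *
o,M,er,et=loc()
save('wrist','wrist2.png');save('scene','scene2.png')
E
```

```text
t 1.98 r 136.1 tan -0.6 z 227.8 zang 0.2909 tilt [-0.005 -0.007 -1.   ] w 35.0 F [-1.   0.2 -0.4]
```

View pics/wrist2.png

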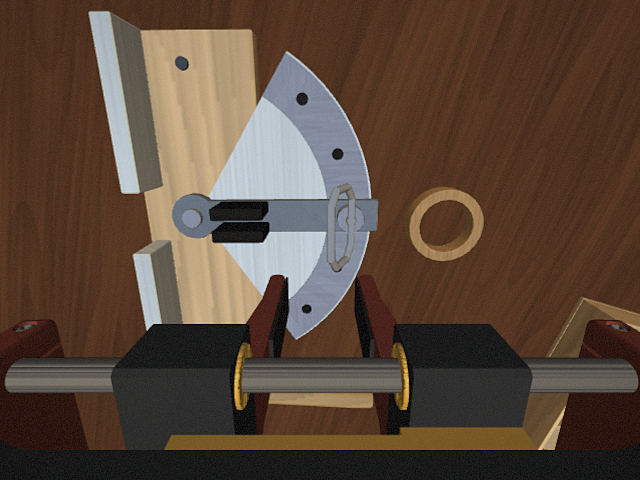

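```bash
python3 - <<'E'
from h import *
d=load('wrist2')
c=d['img'][160:300,280:440,::-1];cv2.imwrite('pics/w2z.png',cv2.resize(c,None,fx=4,fy=4,interpolation=cv2.INTER_NEAREST))
er=np.array([np.cos(.2965),np.sin(.2965)]);et=np.array([-er[1],er[0]])
for v in range(185,275,8):
    P=deep(d,[(u,v) for u in range(318,366)])
    k=(P[:,2]>75)
    for q in P[k][::2]: print('(%.0f %.0f %.0f)'%((q[:2]-G)@er,(q[:2]-G)@et,q[2]),end=' ')
    print(v)
E
```

```text
(153 38 87) (154 38 88) (156 38 88) (158 37 85) (160 37 81) 185
(144 33 104) (146 33 105) (147 33 105) (149 33 106) (151 32 99) (153 31 92) (160 28 75) (137 79 389) 193
(141 27 110) (143 27 111) (145 27 110) (146 27 111) (148 27 108) 201
(140 21 113) (141 21 113) (143 21 114) (145 21 115) 209
(140 14 112) (141 15 115) (143 15 115) (145 14 114) 217
(140 7 113) (141 8 116) (143 8 114) (145 8 115) 225
(140 -0 111) (141 0 114) (143 1 115) (145 0 114) 233
(140 -7 112) (141 -7 113) (143 -7 114) (145 -7 114) 241
(140 -15 112) (141 -14 114) (143 -14 114) (145 -14 114) 249
(140 -22 112) (141 -21 115) (143 -21 115) (145 -21 115) (156 -34 81) (157 -33 82) (160 -34 80) (162 -34 80) 257
(142 -31 109) (144 -30 111) (146 -30 110) (148 -31 108) (150 -32 105) (152 -35 99) (154 -37 95) (156 -38 91) 265
(137 79 389) 273
```

View pics/w2z.png

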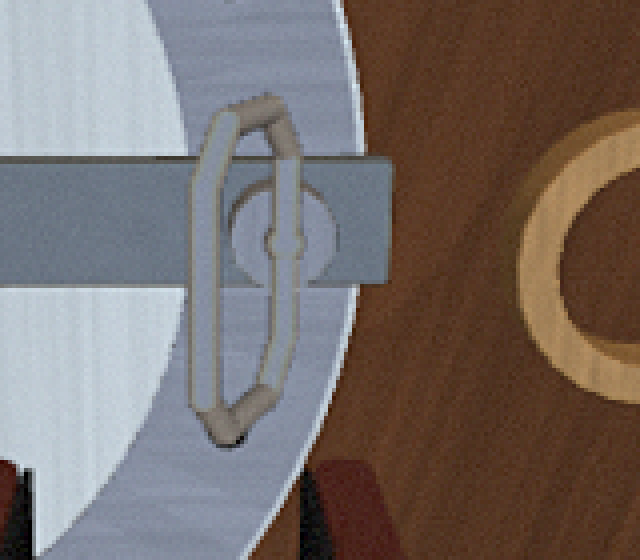

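{"api": "send_rows", "payload": {"rows": [[25,4,0,0],[30,4,0,0],[30,0,0,0],[20,0,0,0],[0,0,0,0]]}}

```text
t: 2.5
ee_pos: [579.1, 151.6, 121.1]
orientation: [-0.235, 1.563, 0.23]
ft_force: [0.3, 0.1, -1.0]
width: 35.0
```

```bash
python3 - <<'E'
from h import *
loc()
E
```

```text
t 2.5 r 133.3 tan 17.4 z 121.1 zang 0.2959 tilt [-0.004 -0.004 -1.   ] w 35.0 F [ 0.3  0.  -1. ]
```

{"api": "send_rows", "payload": {"rows": [[0,0,0,0],[0,-4,1,0],[0,-3,1,0],[0,0,0,0]]}}

```text
t: 2.83
ee_pos: [582.1, 148.6, 123.4]
orientation: [-0.238, 1.562, 0.234]
ft_force: [0.9, -1.2, -0.0]
width: 35.3
```

```bash
python3 - <<'E'
from h import *
loc()
E
```

```text
t 2.83 r 135.4 tan 13.7 z 123.4 zang 0.3007 tilt [-0.004 -0.003 -1.   ] w 35.3 F [ 0.5 -1.4 -0. ]
```

{"api": "send_rows", "payload": {"rows": [[0,-2,0.5,0],[0,-2,0,0],[0,0,0,0],[0,0,0,0]]}}

```text
t: 3.17
ee_pos: [586.5, 144.6, 127.4]
orientation: [-0.237, 1.555, 0.234]
ft_force: [0.5, -0.2, -1.2]
width: 34.9
```

```bash
python3 - <<'E'
from h import *
loc()
E
```

```text
t 3.17 r 138.4 tan 8.6 z 127.4 zang 0.2998 tilt [ 0.003 -0.002 -1.   ] w 34.9 F [ 0.4 -0.4 -1.2]
```

{"api": "send_rows", "payload": {"rows": [[8,0,-0.5,0],[10,0,-0.5,0],[10,0,-0.5,0],[8,0,0,0],[4,0,0,0]]}}

```text
t: 3.58
ee_pos: [585.6, 143.9, 84.4]
orientation: [-0.236, 1.554, 0.233]
ft_force: [-0.9, -0.1, 0.5]
width: 35.3
```

```bash
python3 - <<'E'
from h import *
loc()
E
```

```text
t 3.58 r 137.3 tan 8.1 z 84.4 zang 0.2991 tilt [ 0.005 -0.001 -1.   ] w 35.3 F [-0.9  0.2  0.5]
```

{"api": "send_rows", "payload": {"rows": [[0,0,-2,0],[0,0,-2,0],[0,0,-1,0],[0,0,-1,0]]}}

```text
t: 3.92
ee_pos: [577.7, 141.7, 81.3]
orientation: [-0.237, 1.559, 0.233]
ft_force: [-0.4, -0.1, -0.9]
width: 35.1
```

```bash
python3 - <<'E'
from h import *
loc()
save('wrist','w3.png')
E
```

```text
t 3.92 r 129.1 tan 8.3 z 81.3 zang 0.2993 tilt [-0.    -0.002 -1.   ] w 35.1 F [-0.4  0.  -0.9]
```

View pics/w3.png

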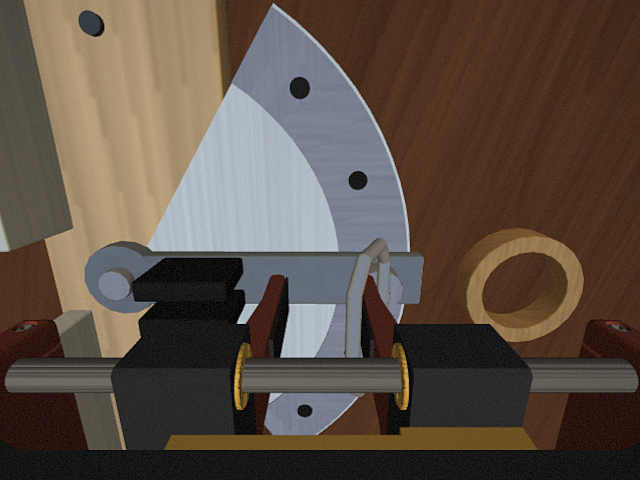

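{"api": "send_rows", "payload": {"rows": [[0,0,-1,0],[0,0,-1,0]]}}

```text
t: 4.13
ee_pos: [577.6, 141.6, 82.3]
orientation: [-0.236, 1.554, 0.233]
ft_force: [3.9, 2.6, -4.3]
width: 35.0
```

```bash
python3 - <<'E'
from h import *
loc()
E
```

```text
t 4.13 r 129.0 tan 8.2 z 82.3 zang 0.2993 tilt [ 0.004 -0.001 -1.   ] w 35.0 F [ 4.5  1.3 -4.3]
```

{"api": "send_rows", "payload": {"rows": [[0,0,-1.5,0],[0,0,-1.5,0]]}}

```text
t: 4.3
ee_pos: [577.7, 141.4, 83.3]
orientation: [-0.235, 1.547, 0.234]
ft_force: [5.2, 2.2, -5.4]
width: 35.6
```

```bash
python3 - <<'E'
from h import *
loc()
E
```

```text
t 4.3 r 129.0 tan 8.1 z 83.3 zang 0.2992 tilt [ 0.011  0.001 -1.   ] w 35.6 F [ 5.6  0.6 -5.4]
```

{"api": "send_rows", "payload": {"rows": [[-1,0,-2.5,0],[-2,0,-3,0]]}}

```text
t: 4.47
ee_pos: [577.7, 141.3, 87.5]
orientation: [-0.234, 1.535, 0.234]
ft_force: [11.0, 5.1, -6.7]
width: 35.3
```

```bash
python3 - <<'E'
from h import *
loc()
E
```

```text
t 4.47 r 129.0 tan 7.9 z 87.5 zang 0.2991 tilt [ 0.023  0.004 -1.   ] w 35.3 F [12.   1.6 -6.7]
```

{"api": "send_rows", "payload": {"rows": [[-3,0,-3,0],[-3,0,-3,0]]}}

```text
t: 4.63
ee_pos: [578.2, 141.4, 95.1]
orientation: [-0.232, 1.521, 0.235]
ft_force: [10.1, 4.4, -7.8]
width: 35.1
```

```bash
python3 - <<'E'
from h import *
loc()
save('scene','s4.png')
save('wrist','w4.png')
d=load('s4');cv2.imwrite('pics/s4z.png',cv2.resize(d['img'][195:345,240:480,::-1],None,fx=3.3,fy=3.3,interpolation=cv2.INTER_CUBIC))
E
```

```text
t 4.63 r 129.5 tan 8.0 z 95.1 zang 0.2989 tilt [ 0.037  0.008 -0.999] w 35.1 F [11.   1.2 -7.8]
```

View pics/s4z.png

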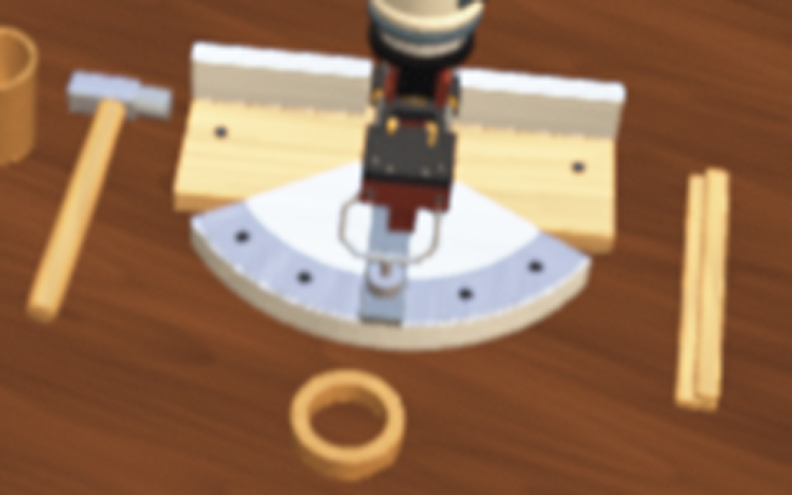

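View pics/w4.png

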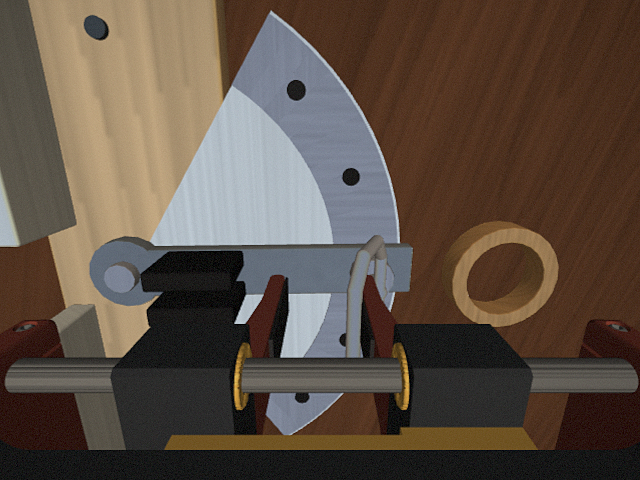

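{"api": "send_rows", "payload": {"rows": [[-1,0,-3,0],[-0.5,0.5,-3,0]]}}

```text
t: 4.9
ee_pos: [578.4, 141.7, 98.4]
orientation: [-0.23, 1.507, 0.235]
ft_force: [10.5, 3.1, -8.6]
width: 35.3
```

```bash
python3 - <<'E'
from h import *
loc()
E
```

```text
t 4.9 r 129.8 tan 8.1 z 98.4 zang 0.2989 tilt [ 0.05   0.011 -0.999] w 35.3 F [10.9 -0.1 -8.6]
```

{"api": "send_rows", "payload": {"rows": [[0,3,-3,-0.02],[0,4,-3,-0.03]]}}

```text
t: 5.07
ee_pos: [576.5, 147.3, 99.9]
orientation: [-0.27, 1.489, 0.273]
ft_force: [12.2, -1.3, -5.8]
width: 35.3
```

```bash
python3 - <<'E'
from h import *
loc();loc(th=-0.05)
save('wrist','w5.png')
E
```

```text
t 5.07 r 129.6 tan 14.0 z 99.9 zang 0.3493 tilt [ 0.063  0.013 -0.998] w 35.3 F [11.3 -4.8 -5.8]
t 5.07 r 130.1 tan 7.6 z 99.9 zang 0.3493 tilt [ 0.063  0.013 -0.998] w 35.3 F [11.1 -5.4 -5.8]
```

View pics/w5.png

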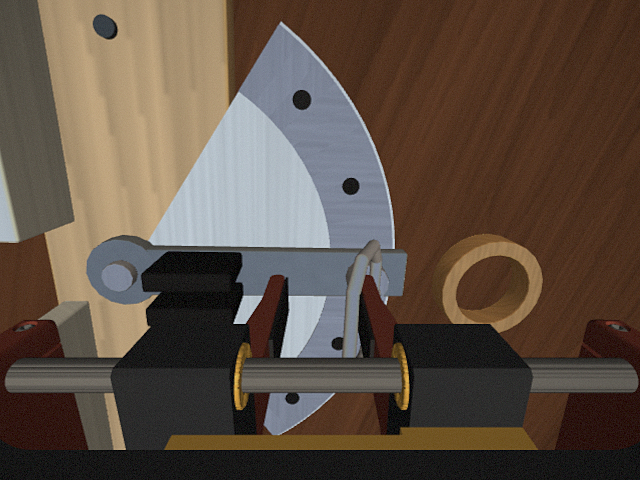

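```bash
cat >> h.py <<'E'
def armang(d):
    v,u=np.mgrid[0:480:1,0:640:1];uv=np.c_[u.ravel(),v.ravel()]
    P=deep(d,uv);dep=d['depth'].ravel();hs=cv2.cvtColor(d['img'],cv2.COLOR_RGB2HSV).reshape(-1,3)
    q=P[:,:2]-G;r=np.hypot(*q.T)
    k=(dep>0)&(P[:,2]>39)&(P[:,2]<49)&(r>85)&(r<192)&(hs[:,1]<90)&(hs[:,2]>60)
    a=np.arctan2(q[:,1],q[:,0])[k]-.2965;r=r[k];o=r*a
    k=np.abs(a-np.median(a))<.2;a=a[k];r=r[k]
    # mid of edges per radius bin
    m=[]
    for b in range(85,192,4):
        s=a[(r>=b)&(r<b+4)]
        if len(s)>15:
            w=(np.percentile(s,98)-np.percentile(s,2))*(b+2)
            m.append((b+2,round(-(np.percentile(s,98)+np.percentile(s,2))/2,4),round(w,1)))
    return m
E
python3 - <<'E'
from h import *
for f in ('wrist2','w4','w5'): print(f,armang(load(f)))
E
```

```text
wrist2 [(87, np.float64(-0.0119), np.float64(29.5)), (91, np.float64(-0.0086), np.float64(29.5)), (95, np.float64(-0.006), np.float64(30.6)), (99, np.float64(0.0021), np.float64(31.8)), (103, np.float64(0.0021), np.float64(31.2)), (107, np.float64(0.0086), np.float64(32.9)), (111, np.float64(0.0092), np.float64(33.2)), (115, np.float64(0.0069), np.float64(33.1)), (119, np.float64(0.004), np.float64(32.0)), (123, np.float64(0.0076), np.float64(33.2)), (127, np.float64(0.007), np.float64(33.0)), (131, np.float64(0.0081), np.float64(32.9)), (135, np.float64(0.0066), np.float64(32.6)), (139, np.float64(0.0081), np.float64(33.6)), (151, np.float64(0.0122), np.float64(32.1)), (155, np.float64(0.0079), np.float64(33.7)), (159, np.float64(0.0075), np.float64(33.9)), (175, np.float64(0.0078), np.float64(34.1)), (179, np.float64(0.0064), np.float64(33.4)), (183, np.float64(0.0027), np.float64(32.0)), (187, np.float64(0.0028), np.float64(31.7)), (191, np.float64(0.0028), np.float64(32.2))]
w4 [(87, np.float64(-0.0259), np.float64(27.5)), (91, np.float64(-0.0214), np.float64(28.5)), (95, np.floa
[... 1341 characters left out ...]
loat64(32.3)), (123, np.float64(-0.0128), np.float64(32.3)), (127, np.float64(-0.0136), np.float64(32.0)), (131, np.float64(-0.0127), np.float64(32.6)), (135, np.float64(-0.013), np.float64(32.4)), (139, np.float64(-0.0132), np.float64(32.1)), (143, np.float64(-0.0134), np.float64(32.6)), (147, np.float64(-0.0147), np.float64(32.1)), (151, np.float64(-0.0134), np.float64(32.6)), (155, np.float64(-0.0895), np.float64(9.1)), (159, np.float64(-0.111), np.float64(1.6)), (175, np.float64(-0.0776), np.float64(10.1)), (179, np.float64(-0.0587), np.float64(16.6)), (183, np.float64(-0.0134), np.float64(32.2)), (187, np.float64(-0.0144), np.float64(31.5)), (191, np.float64(-0.0147), np.float64(31.9))]
```

```bash
cat >> h.py <<'E'
def bar(d):
    v,u=np.mgrid[0:480,0:640];uv=np.c_[u.ravel(),v.ravel()]
    P=deep(d,uv);dep=d['depth'].ravel();hs=cv2.cvtColor(d['img'],cv2.COLOR_RGB2HSV).reshape(-1,3)
    im=d['img'].reshape(-1,3).astype(int)
    q=P[:,:2]-G;r=np.hypot(*q.T);a=.2965-np.arctan2(q[:,1],q[:,0])
    k=(dep>0)&(P[:,2]>85)&(P[:,2]<150)&(r>132)&(r<156)&(hs[:,1]<70)&(hs[:,2]>90)
    z=P[k,2]; t=np.percentile(z,90)
    print('bar n',k.sum(),'z90 %.1f z95 %.1f lift~%.1f'%(t,np.percentile(z,95),np.percentile(z,95)-114.5))
E
python3 - <<'E'
from h import *
for f in ('wrist2','w3','w4','w5'): print(f);bar(load(f))
E
```

```text
wrist2
bar n 697 z90 114.8 z95 115.1 lift~0.6
w3
bar n 1631 z90 114.7 z95 115.0 lift~0.5
w4
bar n 1583 z90 126.4 z95 126.6 lift~12.1
w5
bar n 1432 z90 122.1 z95 122.4 lift~7.9
```

{"api": "send_rows", "payload": {"rows": [[0,0,2,0],[3,0,2,0],[6,1,1,0],[6,2,0,0],[3,2,0,0]]}}

```text
t: 5.53
ee_pos: [581.1, 154.5, 82.6]
orientation: [-0.271, 1.486, 0.275]
ft_force: [-1.0, 0.3, -0.9]
width: 35.1
```

```bash
python3 - <<'E'
from h import *
loc()
E
```

```text
t 5.53 r 136.1 tan 19.6 z 82.6 zang 0.3516 tilt [ 0.065  0.014 -0.998] w 35.1 F [-0.8  0.6 -0.9]
```

{"api": "send_rows", "payload": {"rows": [[0,1,-1,0.04],[0,1.5,-1,0.015],[0,1.5,-0.5,0]]}}

```text
t: 5.78
ee_pos: [578.2, 156.4, 81.0]
orientation: [-0.228, 1.491, 0.23]
ft_force: [5.2, -13.0, 3.3]
width: 35.2
```

```bash
python3 - <<'E'
from h import *
loc()
d=save('wrist','w6.png');bar(d)
E
```

```text
t 5.78 r 133.9 tan 22.3 z 81.0 zang 0.2951 tilt [ 0.067  0.011 -0.998] w 35.2 F [  1.2 -14.    3.3]
bar n 1561 z90 114.7 z95 114.9 lift~0.4
```

View pics/w6.png

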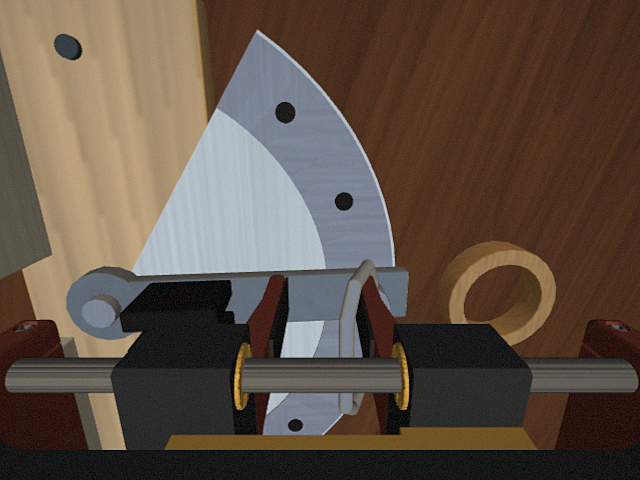

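{"api": "send_rows", "payload": {"rows": [[0,-0.5,-2.5,0],[0,0,-2.5,0],[0,0,-3,0]]}}

```text
t: 6.08
ee_pos: [577.1, 154.5, 81.6]
orientation: [-0.228, 1.477, 0.23]
ft_force: [11.3, 2.8, -7.4]
width: 35.5
```

```bash
python3 - <<'E'
from h import *
loc()
E
```

```text
t 6.08 r 132.2 tan 20.7 z 81.6 zang 0.2953 tilt [ 0.08   0.014 -0.997] w 35.5 F [11.6 -0.6 -7.4]
```

Now lift with a firmer press.

{"api": "send_rows", "payload": {"rows": [[-2,0,-4,0],[-3,0,-4,0],[-3,0,-4,0]]}}

```text
t: 6.33
ee_pos: [576.9, 154.5, 90.6]
orientation: [-0.224, 1.451, 0.232]
ft_force: [12.7, 0.5, -7.1]
width: 35.1
```

```bash
python3 - <<'E'
from h import *
loc()
E
```

```text
t 6.33 r 132.0 tan 20.8 z 90.6 zang 0.2954 tilt [ 0.105  0.02  -0.994] w 35.1 F [12.3 -3.2 -7.1]
```

{"api": "send_rows", "payload": {"rows": [[-3,0,-4,0],[-2,0,-4,0]]}}

```text
t: 6.5
ee_pos: [575.7, 154.2, 96.3]
orientation: [-0.222, 1.436, 0.232]
ft_force: [11.9, 3.8, -6.5]
width: 35.0
```

```bash
python3 - <<'E'
from h import *
loc()
d=save('wrist','w7.png');bar(d);print([m for m in armang(d) if m[2]>31])
E
```

```text
t 6.5 r 130.8 tan 20.9 z 96.3 zang 0.2956 tilt [ 0.12   0.024 -0.993] w 35.0 F [12.5  0.2 -6.5]
bar n 1366 z90 125.4 z95 125.6 lift~11.1
[(115, np.float64(-0.0371), np.float64(32.3)), (119, np.float64(-0.0351), np.float64(32.9)), (123, np.float64(-0.0342), np.float64(32.4)), (127, np.float64(-0.035), np.float64(32.2)), (131, np.float64(-0.0346), np.float64(32.6)), (135, np.float64(-0.0359), np.float64(32.3)), (139, np.float64(-0.0345), np.float64(32.6)), (143, np.float64(-0.0336), np.float64(33.2)), (147, np.float64(-0.0362), np.float64(32.1)), (151, np.float64(-0.0335), np.float64(33.1)), (155, np.float64(-0.0347), np.float64(32.6)), (183, np.float64(-0.0355), np.float64(32.4)), (187, np.float64(-0.0349), np.float64(32.0)), (191, np.float64(-0.036), np.float64(32.5))]
```

{"api": "send_rows", "payload": {"rows": [[-1,1,-3.5,0],[0,2,-2,-0.01],[0,4,0,-0.028],[0,4,0,-0.028]]}}

```text
t: 6.88
ee_pos: [574.7, 164.4, 98.6]
orientation: [-0.277, 1.412, 0.281]
ft_force: [2.9, -6.5, 1.2]
width: 35.3
```

```bash
python3 - <<'E'
from h import *
d=save('wrist','w8.png');bar(d);m=np.array([m for m in armang(d) if m[2]>31]);th=np.median(m[:,1]);print(th)
loc();loc(th=th)
E
```

```text
bar n 1333 z90 125.1 z95 125.3 lift~10.8
-0.0668
t 6.93 r 132.7 tan 31.5 z 98.6 zang 0.3671 tilt [ 0.136  0.028 -0.99 ] w 35.3 F [ 0.3 -0.1  1.3]
t 6.93 r 134.5 tan 22.5 z 98.6 zang 0.3671 tilt [ 0.136  0.028 -0.99 ] w 35.3 F [ 0.3 -0.1  1.3]
```

View pics/w8.png

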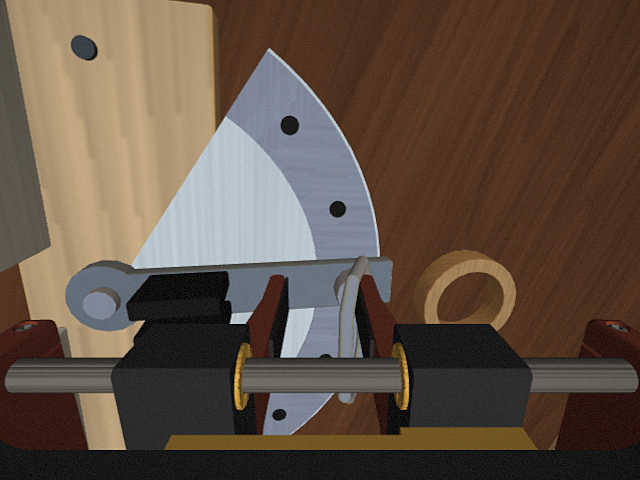

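{"api": "send_rows", "payload": {"rows": [[3,3,0,-0.02],[3,4,0,-0.028],[0,4,0,-0.028],[0,4,0,-0.028]]}}

```text
t: 7.27
ee_pos: [575.1, 178.4, 94.9]
orientation: [-0.369, 1.386, 0.357]
ft_force: [0.6, -0.3, -0.7]
width: 35.3
```

```bash
cat > st.py <<'E'
from h import *
import sys
d=save('wrist',sys.argv[1]+'.png');bar(d);m=np.array([m for m in armang(d) if m[2]>31]);th=np.median(m[:,1]) if len(m) else 0;print('th',th,len(m))
loc(th=th)
E
python3 st.py w9
```

```text
bar n 1368 z90 125.0 z95 125.3 lift~10.8
th -0.0968 7
t 7.32 r 140.7 tan 31.4 z 94.6 zang 0.4791 tilt [ 0.148  0.028 -0.989] w 35.3 F [1.6 0.8 1.4]
```

View pics/w9.png

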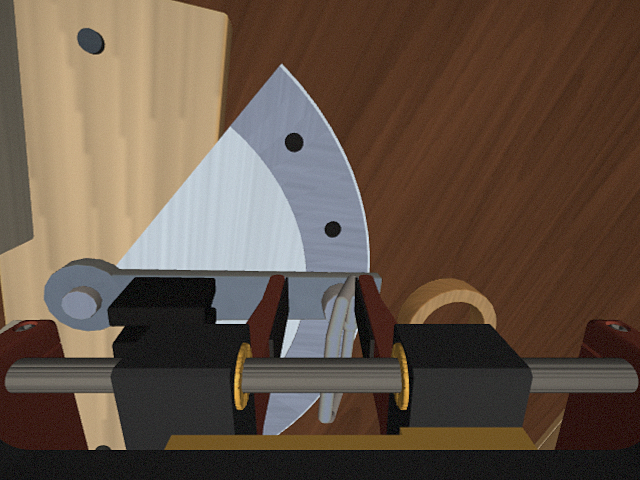

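```bash
python3 - <<'E'
from h import *
d=load('w9');print([(m[0],float(m[1]),float(m[2])) for m in armang(d)])
E
```

```text
[(87, -0.1328, 26.7), (91, -0.1282, 27.7), (95, -0.1222, 27.7), (99, -0.1197, 28.2), (103, -0.118, 28.2), (107, -0.1493, 21.7), (111, -0.1794, 14.8), (115, -0.2258, 4.0), (127, -0.1103, 29.5), (131, -0.0996, 31.9), (135, -0.0968, 32.4), (139, -0.097, 32.2), (143, -0.0959, 32.9), (147, -0.096, 32.4), (151, -0.0961, 32.6), (155, -0.099, 32.2), (159, -0.1841, 5.7), (163, -0.1847, 4.4), (167, -0.1841, 4.2), (191, -0.1595, 8.9)]
```

{"api": "send_rows", "payload": {"rows": [[-12,-1,2,0.03],[-16,-2,2,0.03],[-12,-10,1,0.025],[-2,-20,0,0],[0,-20,0,0],[0,-20,0,0],[0,-8,0,0],[0,0,0,0]]}}

```text
t: 7.98
ee_pos: [595.5, 105.7, 135.5]
orientation: [-0.3, 1.415, 0.303]
ft_force: [0.5, 0.7, 0.5]
width: 34.6
```

```bash
python3 st.py w10
```

```text
bar n 1691 z90 125.2 z95 125.5 lift~11.0
th -0.0932 21
t 8.03 r 132.0 tan -43.1 z 135.3 zang 0.3941 tilt [ 0.13   0.028 -0.991] w 35.3 F [-0.5  0.5 -0.1]
```

View pics/w10.png

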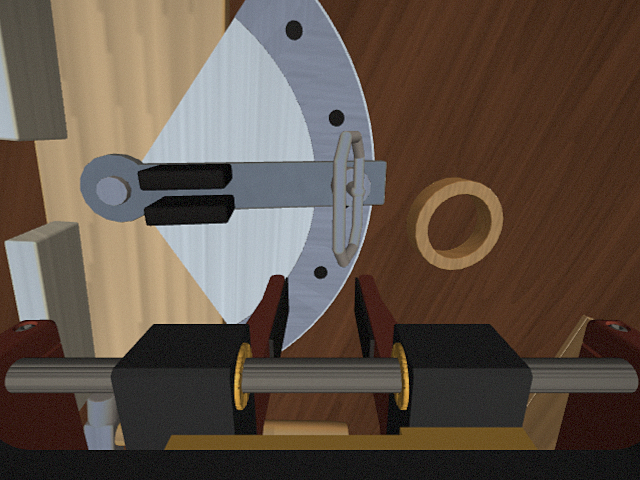

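{"api": "send_rows", "payload": {"rows": [[0,-6,0,0],[4,-5,0,0],[12,0,-1,0],[14,0,-1,0],[10,0,-1,0],[3,0,0,0]]}}

```text
t: 8.53
ee_pos: [600.5, 98.5, 88.2]
orientation: [-0.302, 1.417, 0.306]
ft_force: [-0.7, -0.2, -0.3]
width: 35.1
```

```bash
python3 st.py w11
```

```text
bar n 3015 z90 125.2 z95 125.4 lift~10.9
th -0.09384999999999999 22
t 8.58 r 133.7 tan -52.3 z 88.0 zang 0.3966 tilt [ 0.127  0.029 -0.992] w 35.2 F [-0.9 -0.6 -0.4]
```

View pics/w11.png

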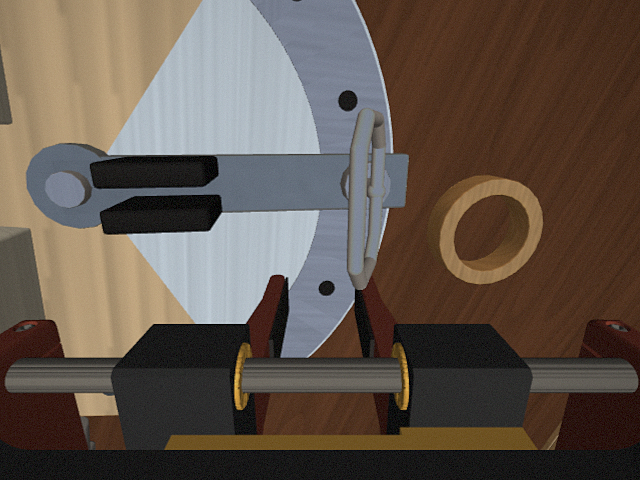

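{"api": "send_rows", "payload": {"rows": [[0,3,0,0],[0,4,1.5,-0.03],[0,4,1.5,-0.03],[0,4,1.5,-0.03],[0,4,1.5,-0.03]]}}

```text
t: 9.0
ee_pos: [599.1, 114.6, 88.8]
orientation: [-0.409, 1.401, 0.391]
ft_force: [1.2, -10.9, 1.9]
width: 34.8
```

```bash
python3 st.py w12
```

```text
bar n 2958 z90 124.9 z95 125.2 lift~10.7
th -0.19595 22
t 9.05 r 134.6 tan -50.1 z 88.9 zang 0.5246 tilt [ 0.129  0.023 -0.991] w 35.1 F [ 0.3 -0.   0.6]
```

{"api": "send_rows", "payload": {"rows": [[0,4,1.5,-0.015],[0,4,1.5,-0.02],[0,4,1.5,-0.025],[0,4,1.5,-0.025]]}}

```text
t: 9.38
ee_pos: [595.7, 131.1, 89.6]
orientation: [-0.485, 1.386, 0.454]
ft_force: [1.5, -5.9, -2.0]
width: 35.5
```

```bash
python3 st.py w13
```

```text
bar n 2983 z90 125.3 z95 125.5 lift~11.0
th -0.3134 22
t 9.43 r 134.5 tan -50.1 z 89.6 zang 0.616 tilt [ 0.13   0.021 -0.991] w 35.2 F [0.1 0.5 0.2]
```

{"api": "send_rows", "payload": {"rows": [[0,2,0.8,-0.012],[0,2,0.8,-0.012],[0,2,0.8,-0.012]]}}

```text
t: 9.68
ee_pos: [594.3, 138.9, 90.2]
orientation: [-0.517, 1.378, 0.482]
ft_force: [0.8, 0.5, -0.0]
width: 35.3
```

```bash
python3 st.py w14
```

```text
bar n 2632 z90 114.8 z95 115.0 lift~0.5
th -0.36425 22
t 9.73 r 135.2 tan -50.1 z 90.2 zang 0.6553 tilt [ 0.131  0.021 -0.991] w 35.1 F [-0.3  0.5  0.7]
```

```bash
python3 st.py w15; python3 - <<'E'
from h import *
print([(m[0],float(m[1]),float(m[2])) for m in armang(load('w15'))])
E
```

```text
bar n 2641 z90 114.7 z95 115.0 lift~0.5
th -0.3675 22
t 9.78 r 134.9 tan -50.7 z 90.1 zang 0.6543 tilt [ 0.131  0.021 -0.991] w 35.0 F [-0.6  0.5  0.4]
[(87, -0.3726, 31.4), (91, -0.3686, 32.3), (95, -0.3679, 32.4), (99, -0.3687, 32.4), (103, -0.3655, 32.9), (107, -0.3681, 32.2), (111, -0.3677, 32.2), (115, -0.3664, 32.6), (119, -0.3674, 32.7), (123, -0.3685, 32.4), (127, -0.3673, 32.4), (131, -0.3673, 32.5), (135, -0.3667, 32.7), (139, -0.3682, 32.0), (143, -0.3669, 32.4), (147, -0.3676, 32.7), (151, -0.3661, 33.2), (163, -0.4449, 7.8), (175, -0.3667, 33.3), (179, -0.3664, 33.5), (183, -0.3676, 32.9), (187, -0.3682, 32.0), (191, -0.3666, 32.8)]
```

View pics/w15.png

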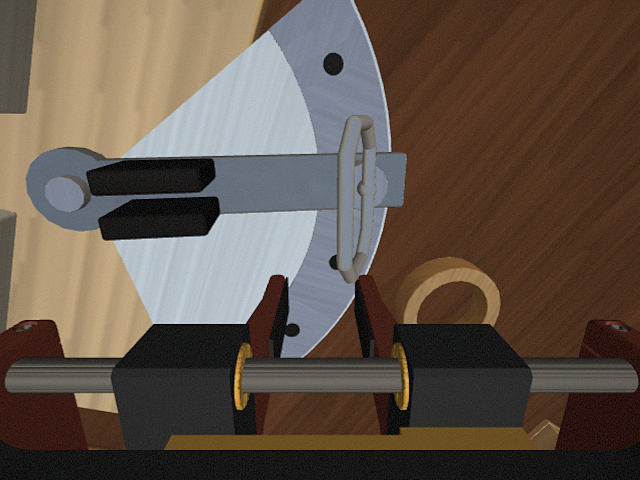

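```bash
python3 - <<'E'
from h import *
for f,zs in (('w15',[(333,64),(292,330)]),('w11',[(348,100),(327,288)]),('w14',[(334,64)])):
    d=load(f);g=cv2.cvtColor(d['img'],cv2.COLOR_RGB2GRAY).astype(float)
    for (u,v) in zs:
        n=14;w=g[v-n:v+n+1,u-n:u+n+1];m=(w<70)
        yy,xx=np.mgrid[v-n:v+n+1,u-n:u+n+1];c=(xx[m].mean(),yy[m].mean())
        P=plane(d,[c],30)[0];q=P[:2]-G;print(f,np.round(c,1),m.sum(),'r %.1f ang %.4f'%(np.hypot(*q),.2965-np.arctan2(q[1],q[0])))
E
```

```text
w15 [332.8  63.5] 354 r 163.5 ang -0.7874
w15 [285.8 328.8] 370 r 160.4 ang 0.4137
w11 [347.3 100.4] 306 r 163.5 ang -0.3906
w11 [326.2 287.8] 187 r 164.4 ang 0.4001
w14 [332.8  62.7] 355 r 163.5 ang -0.7874
```

{"api": "send_rows", "payload": {"rows": [[0,2,0.5,-0.005],[0,2,0.5,-0.005],[0,2,0.5,-0.005]]}}

```text
t: 10.03
ee_pos: [591.6, 145.7, 90.1]
orientation: [-0.529, 1.375, 0.493]
ft_force: [0.6, -0.5, -0.2]
width: 34.8
```

```bash
python3 st.py w16
```

```text
bar n 2630 z90 114.7 z95 115.0 lift~0.5
th -0.39825 22
t 10.08 r 135.5 tan -47.9 z 90.1 zang 0.6704 tilt [ 0.131  0.021 -0.991] w 35.2 F [ 0.2 -0.6  0.5]
```

{"api": "send_rows", "payload": {"rows": [[0,-4,0,0],[0,-6,0,0],[-5,-4,0,0],[-20,0,0,0],[-25,0,0,0],[-25,0,0,0],[-20,0,0,0],[-5,0,0,0],[0,0,0,0]]}}

```text
t: 10.83
ee_pos: [587.8, 129.3, 194.5]
orientation: [-0.527, 1.378, 0.493]
ft_force: [0.4, 0.7, -1.1]
width: 34.7
```

```bash
python3 st.py w17; python3 - <<'E'
from h import *
d=save('top','t17.png')
d2=save('scene','s17.png')
E
```

```text
bar n 1058 z90 114.7 z95 115.1 lift~0.6
th -0.3962 23
t 10.88 r 122.2 tan -58.1 z 194.1 zang 0.6681 tilt [ 0.128  0.021 -0.992] w 35.0 F [0.2 0.6 0.3]
```

View pics/w17.png

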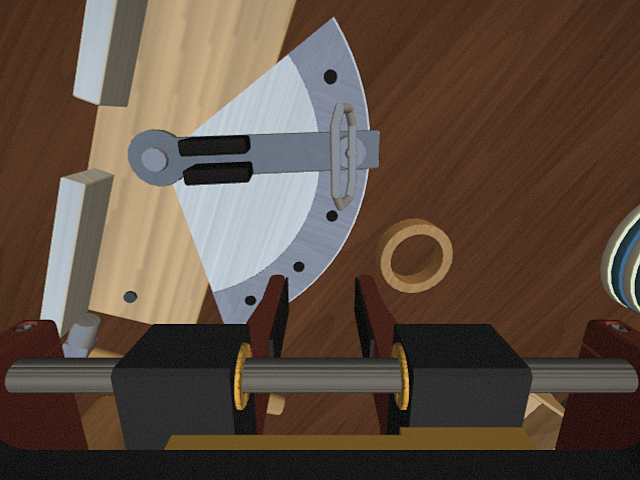

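View pics/s17.png

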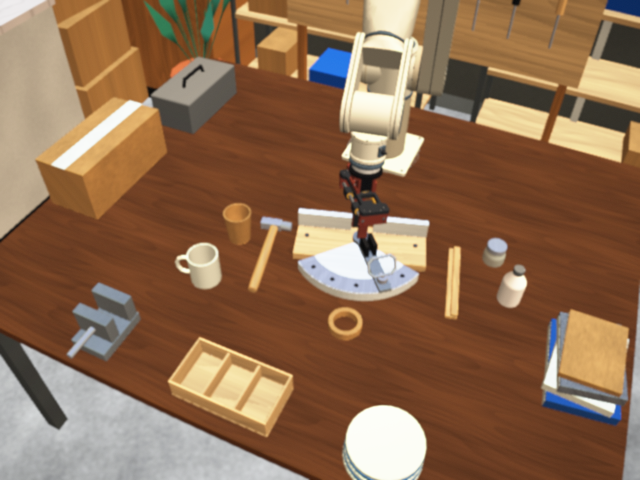

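```bash
python3 -c "
from workcell import ctrl
print(ctrl.get_obs()['qvel']);print(ctrl.close_job())"
```

```text
[ 0.00406301  0.01645743  0.0085298   0.00020876  0.00133396 -0.00071635]
the job is handed in; nothing more can be done
None
```

I raised the pin out of the middle hole, swung the arm one hole towards the moulding, and the pin dropped home there. I then handed the job in at about 10.9 s.

- **Side:** the moulding lies at guide y ≈ -252 mm, so the swing had to be negative.
- **Lift:** the moves could not tilt the tool. Instead of hooking under the bar, I put one finger inside the ring and pressed its pad on the top bar with about 12 N, lifting by friction without squeezing.
    - The first lift held about 12 mm, but the pin slipped back towards its hole when I began to swing.
    - The second lift brought it out, and it then rested on the plate at about 11 mm.
- **Swing:** pushing from inside the ring, the finger slid off at about -0.10 rad. I then pushed the outside of the ring until the pin dropped. It first read -0.364 to -0.368 rad, right at the edge of the tolerance, so I nudged it a little further within its play.

**Last checks:**
- Arm angle was -0.396 rad against -0.393 wanted. My measurement is good to about 0.007 rad.
- The ring was back at its home height, reading about 0.6 mm above my reference, the same as at the start.
- The highest wrist force I read was about 14 N.
- The gripper was clear, with its tip at 194 mm, and wrist force was under 1 N.
- In the last scene picture, no loose thing had visibly moved. I checked that by eye only.
- No check failed at the end, but I never read the pin lift or the contact force directly; both come from camera depth and the wrist force.

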